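# Refit the splined vial turret on the sampler drive and hold it home

## Task

Put the white vial turret back on the autosampler drive: carry it level by its green handle, turn it so that its orange mark lies over the orange mark of the drive's spindle and the splines mesh, slide it down the spindle and press it fully home on its stop, against the spring ring under it. Finish still gripping the handle and pressing down, because the spring lifts the turret off its stop as soon as it is let go and a colleague is about to tighten its clamp screw. Leave the other things on the bench where they are.

Things in the scene. Friction and masses are not known exactly. Their poses are not given: they have to be found in the camera images.
- turret: loose white vial turret, about 0.35 kg, 112 mm tall, standing on its hub. Origin: centre of the hub's underside; z up its axis. Aluminium hub radius 26 mm, z 0 to 26 mm (clamp lugs at +x to radius 34); white plates radius 47 mm, z 26 to 30 and 40 to 44; five vials fixed in it, up to z 63; green stem and handle above. It fits the spindle only with its x along the spindle's x
- turret_grip (a point): centre of the green handle, a block on the turret's axis 94 mm above the hub's underside, reaching from 76 to 112 mm: 30 mm long along the turret's x, 20 mm thick along its y. Pinch its two flats, fingers closing along the turret's y. Axes as the turret's
- turret_bore (a point): mouth of the hub's bore, at the turret's origin, same axes: 36 mm deep, open below, radius 10.3 mm, with five straight spline grooves, about 7 mm wide, out to radius 15.5 mm, every 60 degrees; the sixth place, at -x under the orange mark, is blocked
- turret_mark (a point): orange index mark of the turret, 18 x 7 mm, radial, on the upper white plate; the point is at turret (-40, 0, 44) mm
- sampler_drive: fixed white sampler drive, a low box 170 (its x) x 150 (its y) x 70 mm high, black front panel facing its -x; origin: centre of its underside, on the spindle's vertical axis. A small black sensor on a bracket stands on its top at +x, 63 to 77 mm from the axis, 27 mm high
- spindle_seat (a point): the turret's seat: centre of the spindle's steel stop shoulder, on its axis, 82 mm above the bench; z up, axes turn with the spindle. Home means: the turret's origin here, its axes parallel to these. Play once meshed: about 1.2 mm sideways, 6 degrees in turn
- spindle_tip (a point): top of the splined steel spindle, 34 mm above the seat, same axes. Core radius 9 mm with a lead-in cone 28 to 34 mm above the seat; five splines 5 mm wide, radius 13.5 mm, every 60 degrees, none at -x (towards its orange mark), full to 24.5 mm and narrower to 27 mm above the seat. If the splines do not mesh the hub stands on them 23 to 27 mm above the seat
- spindle_mark (a point): orange index mark on the dark round flange (radius 48 mm) at the foot of the spindle, 15 x 7 mm, radial; the point is at (-40, 0, -6) mm from the seat in the spindle's axes
- spindle (a joint): angle of the spindle in the drive (rad, 0: its orange mark faces the drive's front, positive counterclockwise from above). A brake holds it where it parked (1.5 N m).
- lift_ring (a joint): how far the bright metal lift ring round the spindle's foot (outer radius 29 mm) is pressed down on its spring (m). 0: free, its top 6 mm above the seat, where the hub's underside meets it; the spring then pushes up with about 6 N, at home (0.006) with about 12 N, more than the turret's weight
- solvent_bucket: fixed white lidded bucket between the turret and the drive, radius 0.09 m; origin: centre of its foot; lid 0.22 m high, with a bent tube rising above it to about 0.32 m. Carry the turret over it or round it
- screwdriver: bystander: screwdriver with yellow and black handle lying on the bench, 197 mm long; leave it
- vial_rack: bystander: white rack with vials, 56 x 132 x 40 mm; leave it
- septa_tin: bystander: round tin, 46 mm; leave it
- ferrule_box: bystander: small clear box, 42 x 62 x 16 mm; leave it
- amber_bottle: bystander: amber bottle, 45 mm across, 108 mm tall; leave it
- loupe: bystander: black eye loupe, 36 mm; leave it
- timer: bystander: bench timer, 62 x 62 x 16 mm; leave it

How it is judged:
By the outcome, as a careful person would: the job done as asked, in the order asked, and still so for the second after the job is handed in, while the arm keeps its last pose, push and grip.
It also fails if it takes over 48 s, if anything falls off the work surface, if the arm or the gripper's body presses on something with over 40 N, if the wrist force passes 120 N, or if a joint passes its speed limit or range.

## Robot

A 6-joint arm with a two-finger parallel gripper is mounted at the origin on a cart in front of the work surface, level with it; the furniture and walls round the work are solid. World frame = base frame: x ahead of the robot, y to its left, z up, the work surface at z = 0. Lengths are in m, angles in rad, forces in N, time in s.
With the tool pointing down it reaches from about 0.25 to 0.725 m from the base axis. Payload 4 kg.
Tool frame: the origin (TCP) lies on the centre line of the jaws, within the pads' length; the fingertips stand ahead of it and the grasp point (between the pads) lies 3 mm ahead of it (bot.tcp_to_tips is the z of the fingertips in the tool frame, in m); z points along the fingers, y is the line along which they close (so a half turn about z gives the same grasp; the last joint's range is limited). The gripper opens to 85 mm and grips with 20 to 120 N. Pads are 22 mm wide; open, the fingers measure 114 mm over their backs; the gripper's body (76 mm by 85 mm) begins 54 mm behind the grasp point. The pads swing forward as they close: fully open they stand 13 mm farther back than shut.
Start: joints at [1.267, 0.241, 0.005, 1.335, 0, 1.571], TCP at [0.15, 0.477, 0.253] pointing down, gripper open.
Joint ranges: [-2.72, 2.72], [-1.05, 1.87], [-1.09, 1.28], [-1.99, 2.15], [-1.42, 1.44], [-3.14, 3.14]. Speed limits (rad/s): [2.79, 2.79, 3.14, 3.14, 3.14, 3.14].

## Interface

Orientations are given as a unit quaternion [x, y, z, w].
In Python, from workcell import telemetry, camera, camera_params, ticket, boxes_of, cut_out, spot_point, bot gives the robot as it stands.
- The arm moves only by the shell command python3 -m creep 'ROWS'. ROWS is text: rows parted by semicolons, each of 5 numbers parted by spaces: the opening, from 0 (shut) to 1 (fully open), then the shift along the tool's x, y, z in units of 150 mm (1.0 is 150 mm), then the turn about the tool's z in units of 180 degrees (1.0 is 180 degrees). In form: claw x y z turn; .... A call has 1 to 12 rows; each row is the pose to reach, as a shift and turn from the pose commanded when the call began, along the tool's axes at that moment, turning the shorter way round; what a row does not reach only later rows make up. A row lasts 1/8 s, in which the tool goes at most 62.5 mm and 10.7 degrees, less where a joint would pass 70% of its speed; a pose out of reach is approached as far as the arm can. A call with a number of a shift or a turn outside -1 to 1 is refused whole. A call with a gripper value outside its range is refused whole. The fingers move at their own pace and stop on an object; the grip force is fixed at half the most. Time passes only in rows, so rows that repeat a pose let the fingers close. It gives the time, the measured TCP pose, the force, the opening and the grip force at its end, in the units of the state.
- telemetry.get_obs(): the state, without advancing time (a new reading comes with each control period).
- camera(name): name is "side" or "top"; returns the picture (480x640x3 uint8, red, green, blue); there is no depth.
- camera_params(name): a dict with "camera_matrix" (3x3 intrinsics, pixels), "eye" and "attitude" of the camera in the world. Camera axes: x right, y down, z forward; pixel columns grow to the right and rows downward; lengths in m; the calibration is good to about 2 mm. A picture is of the moment at which its call begins. camera_params takes no time and is no camera call.
- ticket.job_done(): hands the job in; it is judged then, once.
Trained networks look in the newest picture that a camera, given by its name, has taken for a name from the list of things; names that differ only in an ending like _2 or _b are one class to them, and where a whole thing is asked for, a point or a joint stands for the part that bears it (a point fixed in the world has none). Each returns a list of dicts, best first, with "conf" (0 to 1); they miss things now and then, are a little off and sometimes report something else, mostly with a low value. They report only what shows in the picture. A call takes as long as a camera call.
- boxes_of(thing, camera): "at" ([x, y, z] in m, in world coordinates, good to about 4 mm: the middle of the surface that is visible of it).
- cut_out(thing, camera): "pixels" (480x640 bool, what is visible of it).
- spot_point(thing, camera): "at" ([x, y, z] in m, in world coordinates, good to about 4 mm: a listed point, or the origin of a listed thing).
The state is a dict: "clock": time; "joint_pos": joint angles; "joint_vel": joint speeds; "tau": joint torques, N m; "eef_pos": TCP position; "tool_rot": TCP orientation; "ft_force": force on the tool from outside, world axes, zero at the start; "ft_torque": the same for the moment, N m; "grip_width": finger opening in m; "grasp_force": force on a finger pad.
Only numpy, scipy, OpenCV 4.12 (cv2) and the standard library are available. Lean on these libraries where they do the work, as an engineer would, in place of code of your own. Each camera call takes 0.05 s, during which the arm holds its last target. There are 200 camera calls.

## Working session

There is one attempt and no reset: what is moved stays moved. The work goes in short steps, Python scripts to look and compute and a shell command to move; the robot and the scene stay as the last step left them, time stands still between calls to the robot, and variables do not carry over. Pictures are saved under pics/ and viewed, at most 10 in all, crops included, and the job is handed in when it is done.

```bash
mkdir -p pics
cat > h.py <<'E'
import numpy as np, cv2
from workcell import telemetry, camera, camera_params, ticket, boxes_of, cut_out, spot_point, bot
from scipy.spatial.transform import Rotation as R
np.set_printoptions(precision=4,suppress=True)
def st():
    o=telemetry.get_obs(); r=R.from_quat(o["tool_rot"])
    print("t",o["clock"],"p",np.array(o["eef_pos"]),"\n",r.as_matrix(),"F",np.array(o["ft_force"]),"M",np.array(o["ft_torque"]),"w",o["grip_width"],o["grasp_force"],"q",np.array(o["joint_pos"])); return o
def snap(c,f):
    im=camera(c); cv2.imwrite(f,im[:,:,::-1]); return im
E
python3 - <<'E'
from h import *
o=st(); print(bot.tcp_to_tips)
for c in("top","side"):
    snap(c,f"pics/{c}0.png"); p=camera_params(c); print(c,p)
    for n in("turret","turret_grip","turret_mark","turret_bore","spindle_seat","spindle_tip","spindle_mark","sampler_drive","solvent_bucket"):
        print(n,[(round(d["conf"],2),np.array(d["at"])) for d in spot_point(n,c)[:2]])
E
```

```text
t 0.0 p [0.1494 0.4766 0.2524] 
 [[-0.9542  0.2992 -0.0006]
 [ 0.2992  0.9542 -0.002 ]
 [-0.     -0.0021 -1.    ]] F [-0.1555  0.748  -0.6349] M [ 0.0372 -0.0023 -0.0158] w 0.08553969540887707 0.0 q [ 1.267   0.2414  0.0037  1.3352 -0.      1.5708]
0.022
top {'camera_matrix': array([[495.9293,   0.    , 306.956 ],
       [  0.    , 495.9293, 241.0873],
       [  0.    ,   0.    ,   1.    ]]), 'eye': array([ 0.4394, -0.064 ,  1.638 ]), 'attitude': array([-0.7051,  0.7085, -0.023 ,  0.018 ])}
turret [(0.83, array([ 0.4449, -0.3188,  0.0045]))]
turret_grip [(0.84, array([ 0.4421, -0.3186,  0.0936]))]
turret_mark [(0.58, array([ 0.4066, -0.3406,  0.0491]))]
turret_bore [(0.75, array([ 0.4393, -0.3201,  0.0036])), (0.15, array([ 0.6317, -0.2562, -0.002 ]))]
spindle_seat [(0.96, array([0.5421, 0.1587, 0.0817]))]
spindle_tip [(0.67, array([0.5458, 0.1626, 0.1145])), (0.49, array([ 0.4716, -0.4978,  0.0028]))]
spindle_mark [(0.56, array([0.5101, 0.1501, 0.0759])), (0.22, array([ 0.4207, -0.48  ,  0.0024]))]
sampler_drive [(0.73, array([ 0.5482,  0.1624, -0.0036]))]
solvent_bucket []
side {'c
[... 200 characters left out ...]
413, -0.4555,  0.2481, -0.426 ])}
turret [(0.77, array([ 0.4388, -0.3192,  0.0012])), (0.68, array([0.5074, 0.1501, 0.0771]))]
turret_grip [(0.7, array([ 0.4423, -0.3238,  0.0941]))]
turret_mark [(0.95, array([ 0.4078, -0.3402,  0.0458])), (0.68, array([0.4264, 0.4695, 0.0004]))]
turret_bore [(0.88, array([ 0.4399, -0.3249,  0.0009])), (0.57, array([ 0.4423, -0.3199,  0.0964]))]
spindle_seat [(0.75, array([ 0.4309, -0.6155,  0.0017])), (0.67, array([0.546 , 0.1621, 0.082 ]))]
spindle_tip [(0.56, array([0.5453, 0.1615, 0.114 ]))]
spindle_mark [(0.8, array([0.509 , 0.15  , 0.0774]))]
sampler_drive [(0.9, array([0.5475, 0.1639, 0.0036]))]
solvent_bucket [(0.36, array([ 0.407, -0.059, -0.001]))]
```

View pics/top0.png

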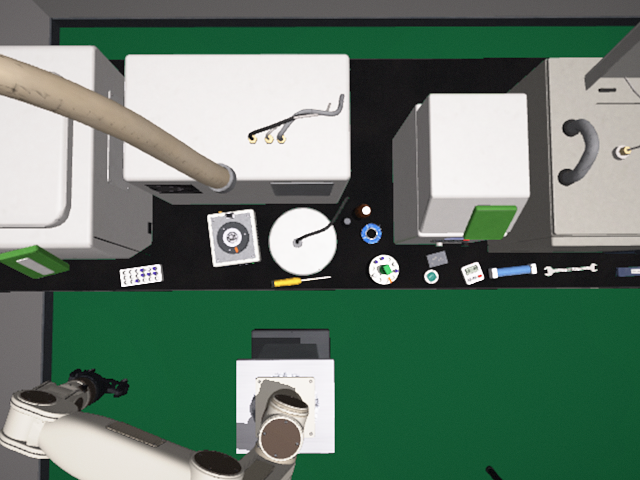

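View pics/side0.png

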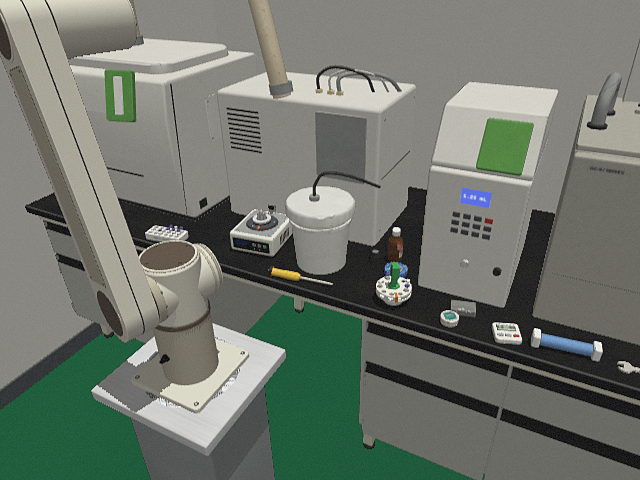

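The top view shows the turret at (384,269), the bucket at (302,242) and the drive at (233,238). The side view shows the turret at (394,288) and the drive at (262,232). I'll zoom in to check the marks.

Run:
```python
from h import *
t=cv2.imread("pics/top0.png"); s=cv2.imread("pics/side0.png")
f=lambda im,x,y:cv2.resize(im[y:y+70,x:x+70],(390,290),interpolation=cv2.INTER_CUBIC)
f=lambda im,x,y:cv2.resize(im[y:y+70,x:x+90],(390,300),interpolation=cv2.INTER_CUBIC)
cv2.imwrite("pics/crop.png",np.vstack([np.hstack([f(t,190,203),f(t,340,235)]),np.hstack([f(s,220,195),f(s,350,250)])]))
def ray(c,u,v,z):
    p=camera_params(c);d=R.from_quat(p["attitude"]).apply(np.linalg.inv(p["camera_matrix"])@[u,v,1]);e=p["eye"];return e+d*(z-e[2])/d[2]
for c,im in(("top",t),("side",s)):
    h=cv2.cvtColor(im,cv2.COLOR_BGR2HSV); m=cv2.inRange(h,(3,140,110),(17,255,255))
    n,l,sta,cen=cv2.connectedComponentsWithStats(m)
    for i in range(1,n):
        if sta[i,4]>5: print(c,cen[i],sta[i,4],"z.044",ray(c,*cen[i],.044)[:2],"z.076",ray(c,*cen[i],.076)[:2])
    for thing in ("turret_grip","spindle_tip","spindle_seat"):
        print(thing,[np.array(d["at"]) for d in spot_point(thing,c)[:1]])
g=cv2.inRange(cv2.cvtColor(t,cv2.COLOR_BGR2HSV),(55,120,90),(80,255,255)); g[:, :370]=0;g[:,400:]=0;g[:250]=0;g[285:]=0
ys,xs=np.nonzero(g);P=np.array([ray("top",x,y,.112)[:2] for x,y in zip(xs,ys)]);print(P.mean(0),P.min(0),P.max(0),cv2.minAreaRect((P*1000).astype(np.float32)))
```

```text
top [236.0667 249.4   ] 15 z.044 [0.5063 0.1523] z.076 [0.505  0.1479]
turret_grip [array([ 0.4421, -0.3186,  0.0936])]
spindle_tip [array([0.5458, 0.1626, 0.1145])]
spindle_seat [array([0.5421, 0.1587, 0.0817])]
side [257.8889 227.4444] 9 z.044 [0.5501 0.182 ] z.076 [0.5035 0.1476]
side [399.125 242.75 ] 8 z.044 [ 0.656  -0.2603] z.076 [ 0.605  -0.2763]
side [395.875 297.375] 24 z.044 [ 0.3962 -0.344 ] z.076 [ 0.356  -0.3565]
turret_grip [array([ 0.4423, -0.3238,  0.0941])]
spindle_tip [array([0.5453, 0.1615, 0.114 ])]
spindle_seat [array([ 0.4309, -0.6155,  0.0017])]
[ 0.4402 -0.3188] [ 0.4286 -0.3301] [ 0.4533 -0.3023] ((441.0110168457031, -316.3243713378906), (27.708070755004883, 24.594675064086914), 89.2154312133789)
```

View pics/crop.png

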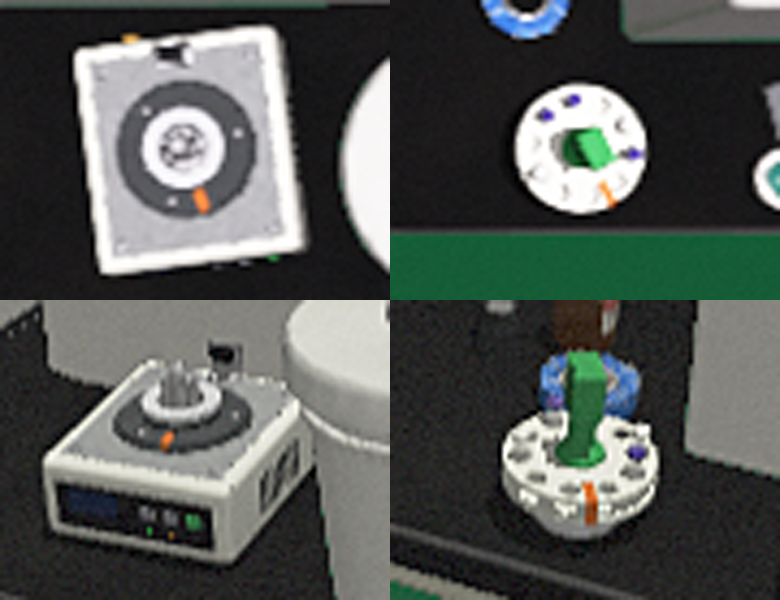

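The crops show the turret's mark near top pixel (390,280) and the spindle's mark near (236,249). The sensor sits behind the spindle. I'll refine the yaws and locate the bucket.

Run:
```python
from h import *
t=cv2.imread("pics/top0.png"); s=cv2.imread("pics/side0.png")
def ray(c,u,v,z):
    p=camera_params(c);d=R.from_quat(p["attitude"]).apply(np.linalg.inv(p["camera_matrix"])@[u,v,1]);e=p["eye"];return e+d*(z-e[2])/d[2]
def orange(c,im,x0,x1,y0,y1,z):
    a=im.astype(float); w=np.clip((a[:,:,2]-a[:,:,0])-60,0,None); m=np.zeros_like(w); m[y0:y1,x0:x1]=1;w*=m
    y,x=np.mgrid[:480,:640];u,v=(w*x).sum()/w.sum(),(w*y).sum()/w.sum(); print(c,u,v,w.sum(),ray(c,u,v,z)[:2])
orange("top",t,380,400,270,292,.044); orange("top",t,228,246,240,258,.076)
orange("side",s,388,404,288,299,.044); orange("side",s,250,266,220,235,.076)
# turret upper plate outline circle (white blob) in top
def blob(th,c,z):
    camera(c); d=cut_out(th,c)[0]; m=d["pixels"].astype(np.uint8); ys,xs=np.nonzero(m)
    P=np.array([ray(c,x,y,z)[:2] for x,y in zip(xs,ys)],np.float32); print(th,d["conf"],cv2.minEnclosingCircle(P),P.mean(0),P.min(0),P.max(0))
blob("turret","top",.044); blob("solvent_bucket","top",.22)
camera("top");camera("side")
for n in("turret_grip","turret_mark","spindle_tip","spindle_mark","spindle_seat"):
    print(n,[np.array(spot_point(n,c)[0]["at"]) for c in("top","side")])
```

```text
top 389.7838785046729 279.8446261682243 856.0 [ 0.4062 -0.3408]
top 235.98986241853729 249.22954380883417 1381.0 [0.5055 0.1482]
side 395.7967369136642 295.0237933378654 1471.0 [ 0.4054 -0.3404]
side 258.0704647676162 227.1064467766117 667.0 [0.5056 0.1483]
turret 0.98 ((0.44063934683799744, -0.3197222948074341), 0.04803416132926941) [ 0.4399 -0.3199] [ 0.393  -0.3648] [ 0.4861 -0.2743]
solvent_bucket 0.57 ((0.5319568514823914, 0.13924461603164673), 0.042774152010679245) [0.5323 0.1389] [0.4915 0.0972] [0.5719 0.1802]
turret_grip [array([ 0.4437, -0.3194,  0.0928]), array([ 0.4451, -0.3185,  0.0958])]Traceback (most recent call last):
  File "<stdin>", line 17, in <module>
IndexError: list index out of range
```

```bash
cat >> h.py <<'E'
def conv(x,y,z,yaw=None):
    "world TCP target (yaw: tool-x heading, deg) -> row units from now"
    o=telemetry.get_obs(); r=R.from_quat(o["tool_rot"]); d=r.inv().apply(np.array([x,y,z])-o["eef_pos"])/.15
    m=r.as_matrix(); h=np.degrees(np.arctan2(m[1,0],m[0,0])); t=0 if yaw is None else -((yaw-h+180)%360-180)/180
    print("row",d,"turn",t,"heading",h,"tilt",np.degrees(np.arccos(-m[2,2])),"t",o["clock"])
E
python3 -m creep '1 -0.77 -1 -0.35 -0.27; 1 -0.77 -1 -0.35 -0.27;1 -0.77 -1 -0.35 -0.27;1 -0.77 -1 -0.35 -0.27;1 -0.77 -1 -0.35 -0.27'
python3 -c "
from h import *
st();conv(.4405,-.3195,.25,211.3);conv(.33,-.06,.30,211.3)"
```

```text
clock: 2.38
eef_pos: [0.2155, 0.2983, 0.3068]
tool_rot: [-0.27, 0.963, 0.001, 0.001]
ft_force: [0.2, 1.2, 0.4]
grip_width: 0.0854
grasp_force: 0.0
t 2.375 p [0.2155 0.2983 0.3068] 
 [[-0.8545 -0.5194  0.0014]
 [-0.5194  0.8545  0.0017]
 [-0.0021  0.0007 -1.    ]] F [0.1793 1.1897 0.3508] M [ 0.0072 -0.0195  0.032 ] w 0.08537047967879517 0.0 q [ 0.9454 -0.0443 -0.177   1.436  -0.0001  0.3992]
row [ 0.8584 -4.2991  0.3736] turn -2.7438564496328076e-05 heading -148.70493894160933 tilt 0.1264192583471323 t 2.375
row [ 0.5886 -2.4379  0.0422] turn -2.7438564496328076e-05 heading -148.70493894160933 tilt 0.1264192583471323 t 2.375
```

```bash
python3 -m creep '1 0.25 -1 0 0;1 0.25 -1 0 0;1 0.25 -1 0 0'
python3 -m creep '1 0.35 -1 0 0;1 0.35 -1 0 0;1 0.35 -1 0 0'
python3 -m creep '1 0.25 -1 0 0;1 0.25 -1 0 0;1 0.25 -1 0 0'
python3 -c "
from h import *
conv(.4405,-.3195,.18,211.3)"
```

```text
clock: 2.75
eef_pos: [0.2605, 0.1496, 0.306]
tool_rot: [-0.268, 0.963, -0.0, 0.0]
ft_force: [1.1, 0.5, 0.1]
grip_width: 0.0853
grasp_force: 0.0
clock: 3.12
eef_pos: [0.2933, -0.0061, 0.3061]
tool_rot: [-0.267, 0.964, -0.0, 0.001]
ft_force: [-0.2, 0.8, -0.2]
grip_width: 0.0854
grasp_force: 0.0
clock: 3.5
eef_pos: [0.3393, -0.1545, 0.3058]
tool_rot: [-0.267, 0.964, -0.0, 0.0]
ft_force: [-0.6, 0.4, 0.7]
grip_width: 0.0855
grasp_force: 0.0
row [-0.0123 -1.2901  0.8397] turn -0.0018503140194967374 heading -149.03305652350943 tilt 0.0441012221289879 t 3.5
```

```bash
python3 -m creep '1 0 -1 0.1 0;1 0 -1 0.1 0;1 0 -1 0.4 0;1 0 -1 0.4 0'
python3 - <<'E'
from h import *
conv(.4405,-.3195,.18,211.3)
for c in("side",):
    camera(c); print([(d["conf"],np.array(d["at"])) for d in spot_point("turret_grip",c)[:1]],[(d["conf"],np.array(d["at"])) for d in spot_point("turret",c)[:1]])
E
```

```text
clock: 4.0
eef_pos: [0.4151, -0.2801, 0.2416]
tool_rot: [-0.268, 0.963, 0.003, -0.003]
ft_force: [-0.1, 1.3, 0.6]
grip_width: 0.0853
grasp_force: 0.0
row [-0.0104 -0.3156  0.4083] turn -0.0012114676956470147 heading -148.91806418521642 tilt 0.4815851215274823 t 4.0
[(0.82, array([ 0.4449, -0.3213,  0.0968]))] [(0.57, array([ 0.4393, -0.3206, -0.0022]))]
```

```bash
python3 -m creep '1 -0.01 -0.31 0.4 0;1 -0.01 -0.31 0.4 0;1 -0.01 -0.31 0.6 0;1 -0.01 -0.31 0.7 0;1 -0.01 -0.31 0.7 0;1 -0.01 -0.31 0.7 0'
python3 - <<'E'
from h import *
conv(.441,-.32,.098,211.3)
E
```

```text
clock: 4.9
eef_pos: [0.4427, -0.3191, 0.1425]
tool_rot: [-0.269, 0.963, -0.001, 0.001]
ft_force: [0.5, 0.7, -0.4]
grip_width: 0.0858
grasp_force: 0.0
row [0.0132 0.0012 0.2967] turn -0.00046785499040677474 heading -148.78421389827318 tilt 0.1474229855941187 t 4.9
```

```bash
python3 -m creep '1 0.01 0 0.1 0;1 0.01 0 0.2 0;1 0.01 0 0.29 0;1 0.01 0 0.29 0;1 0.01 0 0.29 0'
python3 -c "
from h import *
conv(.441,-.32,.098,211.3);snap('side','pics/s1.png')
im=cv2.imread('pics/s1.png')[200:320,320:480];cv2.imwrite('pics/s1c.png',cv2.resize(im,(640,480),interpolation=2))"
```

```text
clock: 5.52
eef_pos: [0.4407, -0.3197, 0.0972]
tool_rot: [-0.269, 0.963, 0.0, -0.0]
ft_force: [0.2, -0.2, -0.1]
grip_width: 0.0855
grasp_force: 0.0
row [-0.0006 -0.0025 -0.0054] turn -0.0006112870963369864 heading -148.8100316773407 tilt 0.012666331393071373 t 5.525
```

View pics/s1c.png

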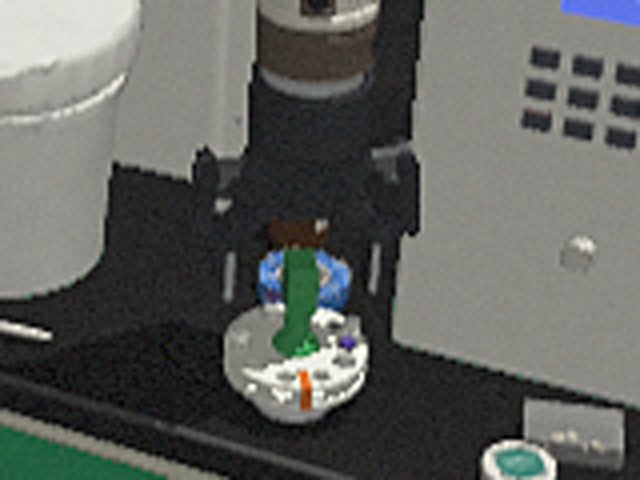

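The handle is centred between the pads (crop fingers at x≈230 and 375, handle at 300). I'll close the gripper.

```bash
python3 -m creep '0 0 0 0 0;0 0 0 0 0;0 0 0 0 0;0 0 0 0 0;0 0 0 0 0;0 0 0 0 0;0 0 0 0 0;0 0 0 0 0'
python3 -m creep '0 0 0 -0.1 0;0 0 0 -0.3 0;0 0 0 -0.6 0;0 0 0 -1 0;0 0 0 -1 0;0 0 0 -1 0'
python3 -c "
from h import *
st();conv(.34,-.1,.36,198)"
```

```text
clock: 6.58
eef_pos: [0.4408, -0.3198, 0.0975]
tool_rot: [-0.269, 0.963, -0.0, 0.0]
ft_force: [0.6, -1.9, 2.0]
grip_width: 0.0193
grasp_force: 61.7
clock: 7.32
eef_pos: [0.4401, -0.3191, 0.2467]
tool_rot: [-0.269, 0.963, 0.001, -0.001]
ft_force: [0.1, -0.2, -4.2]
grip_width: 0.0196
grasp_force: 61.0
t 7.325 p [ 0.4401 -0.3191  0.2467] 
 [[-0.8554 -0.518  -0.0013]
 [-0.518   0.8554  0.001 ]
 [ 0.0006  0.0015 -1.    ]] F [ 0.051  -0.1679 -4.2385] M [ 0.0173  0.0449 -0.0464] w 0.019644715050310606 61.046175956726074 q [-0.6275  0.3314  0.1115  1.3525  0.     -1.172 ]
row [-0.1857  1.5963 -0.7531] turn 0.07333372377802018 heading -148.79992971995634 tilt 0.09407500099914949 t 7.325
```

```bash
python3 -m creep '0 0.1 0.2 -0.7 0.02;0 0.1 0.4 -0.8 0.04;0 0.05 0.7 -0.8 0.06;0 0.0 1 -0.8 0.07;0 -0.05 1 -0.8 0.07;0 -0.05 1 -0.8 0.07'
python3 -c "
from h import *
conv(.32,-.06,.365,198);conv(.33,.05,.365,198)"
```

```text
clock: 8.07
eef_pos: [0.3695, -0.1872, 0.3658]
tool_rot: [-0.162, 0.987, 0.001, -0.001]
ft_force: [-0.3, -0.1, -4.4]
grip_width: 0.0193
grasp_force: 61.7
row [0.0409 0.9088 0.0071] turn 0.0037082444425461996 heading -161.3325160003417 tilt 0.151583250622386 t 8.075
row [-0.257   1.5822  0.0076] turn 0.0037082444425461996 heading -161.3325160003417 tilt 0.151583250622386 t 8.075
```

```bash
python3 -m creep '0 0.07 0.25 0 0;0 0.07 0.6 0 0;0 0.06 0.9 0 0;0 0 1 0 0;0 0 1 0 0'
python3 -m creep '0 -0.12 0.3 0 0;0 -0.3 0.6 0 0;0 -0.4 0.8 0 0;0 -0.6 0.95 0 0;0 -0.7 0.95 0 0;0 -0.7 0.95 0 0'
python3 -c "
from h import *
conv(.544,.161,.25,198)"
```

```text
clock: 8.7
eef_pos: [0.322, -0.0451, 0.3666]
tool_rot: [-0.162, 0.987, 0.0, -0.001]
ft_force: [0.4, -0.9, -4.1]
grip_width: 0.0194
grasp_force: 62.0
clock: 9.45
eef_pos: [0.3768, 0.1225, 0.3662]
tool_rot: [-0.161, 0.987, -0.001, -0.001]
ft_force: [-0.3, 0.1, -3.2]
grip_width: 0.0195
grasp_force: 62.0
row [-1.1409 -0.1104  0.7714] turn 0.0029233624773313395 heading -161.47379475408033 tilt 0.16737175927913983 t 9.45
```

```bash
python3 -m creep '0 -0.3 0 0.1 0;0 -0.6 -0.05 0.4 0;0 -0.9 -0.1 0.7 0;0 -1 -0.1 0.72 0;0 -1 -0.1 0.72 0;0 -1 -0.1 0.72 0'
python3 - <<'E'
from h import *
conv(.544,.161,.25,198)
for c in("top","side"):
    snap(c,f"pics/{c}2.png")
    for n in("turret_mark","turret_bore","turret_grip","turret","spindle_mark","spindle_tip","spindle_seat"):
        print(c,n,[(round(d["conf"],2),np.array(d["at"])) for d in spot_point(n,c)[:2]])
s=cv2.imread("pics/side2.png")[140:290,180:380];t=cv2.imread("pics/top2.png")[170:290,170:330]
cv2.imwrite("pics/c2.png",np.hstack([cv2.resize(s,(400,300),interpolation=2),cv2.resize(t,(400,300),interpolation=2)]))
E
```

```text
clock: 10.2
eef_pos: [0.5224, 0.1563, 0.2611]
tool_rot: [-0.161, 0.987, 0.0, 0.001]
ft_force: [0.4, 0.6, -3.3]
grip_width: 0.0193
grasp_force: 61.9
row [-0.1465 -0.016   0.0741] turn 0.00305759144375328 heading -161.44963354012444 tilt 0.09539522439212676 t 10.2
top turret_mark [(0.83, array([0.4826, 0.142 , 0.2105]))]
top turret_bore [(0.64, array([0.5225, 0.1572, 0.1645])), (0.22, array([0.428 , 0.4687, 0.0003]))]
top turret_grip [(0.51, array([0.5227, 0.1576, 0.2568]))]
top turret [(0.53, array([0.5244, 0.1571, 0.1684]))]
top spindle_mark [(0.51, array([0.51  , 0.1487, 0.0772]))]
top spindle_tip [(0.5, array([ 0.6323, -0.256 , -0.0018])), (0.2, array([0.4819, 0.1407, 0.2117]))]
top spindle_seat [(0.61, array([0.5433, 0.1606, 0.0812]))]
side turret_mark []
side turret_bore [(0.74, array([0.5193, 0.1521, 0.1615])), (0.44, array([0.5473, 0.1644, 0.0006]))]
side turret_grip [(0.91, array([0.5236, 0.1571, 0.2591])), (0.3, array([ 0.6385, -0.2519, -0.0005]))]
side turret [(0.69, array([0.5207, 0.1576, 0.159 ])), (0.36, array([ 0.4168, -0.4825,  0.0026]))]
side spindle_mark [(0.83, array([0.5072, 0.151 , 0.0765]))]
side spindle_tip [(0.64, array([0.5436, 0.1616, 0.1104]))]
side spindle_seat [(0.93, array([0.5446, 0.1611, 0.0854]))]
```

View pics/c2.png

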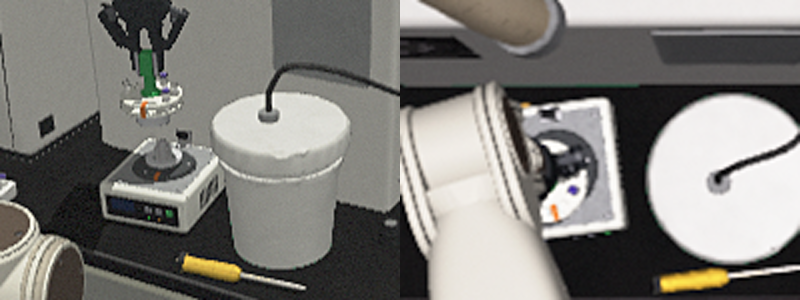

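The left crop (side view) shows the turret held level above and in front of the spindle. In the right crop (top view) the arm partly hides the turret. I'll refine the spindle centre from the dark flange and bright ring outlines in the first pictures, and the marks from their colour.

```bash
cat > m.py <<'E'
from h import *
def ray(c,u,v,z):
    p=camera_params(c);u=np.atleast_1d(u);v=np.atleast_1d(v)
    d=R.from_quat(p["attitude"]).apply((np.linalg.inv(p["camera_matrix"])@np.stack([u,v,np.ones(len(u))])).T);e=p["eye"]
    return (e+d*((z-e[2])/d[:,2])[:,None])[:,:2]
def orange(c,im,x0,x1,y0,y1,z):
    a=im.astype(float); w=np.clip((a[:,:,2]-a[:,:,0])-60,0,None); m=np.zeros_like(w); m[y0:y1,x0:x1]=1;w*=m
    y,x=np.mgrid[:480,:640]; W=w.sum(); q=((w*x).sum()/W,(w*y).sum()/W); r=ray(c,*q,z)[0]; print(c,"orange",q,W,r); return r
def rectify(c,im,cx,cy,z,half=.06,n=480):
    "plane z resampled: row 0 = +x side, col 0 = +y side"
    p=camera_params(c);g=np.linspace(half,-half,n);X,Y=np.meshgrid(cx+g,cy+g,indexing="ij")
    P=np.stack([X,Y,np.full_like(X,z)],-1).reshape(-1,3)-p["eye"]; q=R.from_quat(p["attitude"]).inv().apply(P)@p["camera_matrix"].T
    q=(q[:,:2]/q[:,2:]).reshape(n,n,2).astype(np.float32); return cv2.remap(im,q[...,0],q[...,1],cv2.INTER_CUBIC)
E
python3 - <<'E'
from m import *
for c in("top","side"):
    im=cv2.imread(f"pics/{c}0.png")
    # flange: dark disc vs light top; contour matching by maximising radial gradient
    for z,rad,sgn,nm in((.076,.048,1,"flange"),(.088,.029,-1,"ring")):
        rc=cv2.cvtColor(rectify(c,im,.544,.161,z),cv2.COLOR_BGR2GRAY).astype(float); rc=cv2.GaussianBlur(rc,(0,0),4)
        g=np.linspace(.06,-.06,480); th=np.linspace(0,2*np.pi,180); best=[]
        if c=="side": th=np.linspace(np.pi*.75,np.pi*1.75,120)
        from scipy.optimize import minimize
        from scipy.ndimage import map_coordinates
        def S(cx,cy,r): return map_coordinates(rc,[(.544+.06-cx-r*np.cos(th))/.12*479,(.161+.06-cy-r*np.sin(th))/.12*479],order=1,mode="nearest")
        f=lambda q:-sgn*np.mean(np.clip(sgn*(S(q[0],q[1],rad+.003)-S(q[0],q[1],rad-.003)),0,80))*sgn
        b=min(((f((cx,cy)),cx,cy) for cx in np.arange(.534,.555,.001) for cy in np.arange(.151,.172,.001)))
        print(c,nm,b)
s=cv2.imread("pics/side2.png");t=cv2.imread("pics/top2.png")
orange("side",s,245,262,185,202,.208);orange("side",s,250,266,222,235,.076)
orange("top",t,224,240,248,262,.208);orange("top",t,228,240,243,250,.076)
E
```

```text
top flange (np.float64(-47.08255466739075), np.float64(0.544), np.float64(0.159))
top ring (np.float64(-80.0), np.float64(0.542), np.float64(0.16))
side flange (np.float64(-71.01436560651791), np.float64(0.534), np.float64(0.152))
side ring (np.float64(-73.74685832305741), np.float64(0.542), np.float64(0.157))
side orange (np.float64(251.38169425511197), np.float64(193.3115871470302)) 1027.0 [0.4731 0.1366]
side orange (np.float64(257.8960396039604), np.float64(227.67821782178217)) 202.0 [0.5023 0.1468]
top orange (np.float64(231.4338537387017), np.float64(254.2884141331142)) 1217.0 [0.4854 0.1433]
top orange (np.float64(nan), np.float64(nan)) 0.0 [nan nan]m.py:8: RuntimeWarning: invalid value encountered in scalar divide
  y,x=np.mgrid[:480,:640]; W=w.sum(); q=((w*x).sum()/W,(w*y).sum()/W); r=ray(c,*q,z)[0]; print(c,"orange",q,W,r); return r
```

```bash
python3 -m creep '0 -0.08 -0.01 0 0.005;0 -0.14 -0.02 0.05 0.005;0 -0.14 -0.02 0.1 0.005;0 -0.14 -0.02 0.1 0.005;0 -0.14 -0.02 0.1 0.005'
python3 - <<'E'
from m import *
conv(.5435,.160,.215,198)
t=snap("top","pics/top3.png");s=snap("side","pics/side3.png")
z=telemetry.get_obs()["eef_pos"][2]-.0975
orange("top",t[:,:,::-1],222,250,235,265,z+.044);orange("side",s[:,:,::-1],240,275,170,215,z+.044)
a=cv2.resize(t[215:275,200:280],(400,300),interpolation=2);b=cv2.resize(s[170:260,210:330],(400,300),interpolation=2)
cv2.imwrite("pics/c3.png",np.hstack([a,b])[:,:,::-1])
E
```

```text
clock: 11.62
eef_pos: [0.5432, 0.1606, 0.2441]
tool_rot: [-0.154, 0.988, -0.0, -0.0]
ft_force: [0.5, -0.1, -3.9]
grip_width: 0.019
grasp_force: 62.0
row [-0.0006 -0.0047  0.1941] turn -0.00171275180023195 heading -162.30829532404172 tilt 0.03724090139434771 t 11.625
top orange (np.float64(232.38969764837626), np.float64(248.58230683090704)) 1786.0 [0.5026 0.143 ]
side orange (np.float64(254.6014799154334), np.float64(195.1553911205074)) 946.0 [0.4956 0.1423]
```

View pics/c3.png

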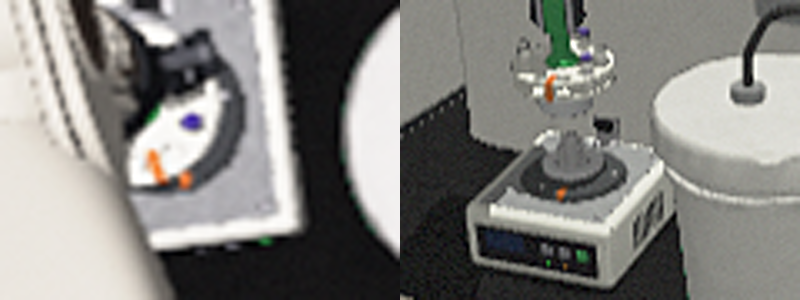

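The left crop shows the turret mark at (230.6,248) and the tip of the spindle mark at (237,251), so my average mixed the two. I'll measure the turret mark on its own.

Run:
```python
from m import *
t=cv2.imread("pics/top3.png");r=orange("top",t,222,235,240,256,.1905)
d=np.array([.5432,.1606])-r;print(np.hypot(*d),np.degrees(np.arctan2(d[1],d[0])))
r=orange("top",cv2.imread("pics/top0.png"),228,246,240,258,.076);d=np.array([.5435,.160])-r;print(np.degrees(np.arctan2(d[1],d[0])))
r=orange("side",cv2.imread("pics/side3.png"),248,261,190,201,.1905);d=np.array([.5432,.1606])-r;print(np.hypot(*d),np.degrees(np.arctan2(d[1],d[0])))
```

```text
top orange (np.float64(230.72034564021996), np.float64(247.79732914375492)) 1273.0 [0.5049 0.148 ]
0.04029286280295316 18.258060260175235
top orange (np.float64(235.98986241853729), np.float64(249.22954380883417)) 1381.0 [0.5055 0.1482]
17.32389756661308
side orange (np.float64(254.6014799154334), np.float64(195.1553911205074)) 946.0 [0.4967 0.1431]
0.04965581839348158 20.574244355553258
```

```bash
python3 -m creep '0 -0.003 -0.002 0.07 0;0 -0.003 -0.002 0.14 0;0 -0.003 -0.002 0.2 0;0 -0.003 -0.002 0.2 0'
python3 -m creep '0 0 0 0.02 0;0 0 0 0.04 0;0 0 0 0.06 0;0 0 0 0.07 0;0 0 0 0.07 0'
python3 -c "
from h import *
st()"
```

```text
clock: 12.22
eef_pos: [0.5432, 0.1603, 0.2129]
tool_rot: [-0.154, 0.988, -0.0, -0.001]
ft_force: [-0.2, -0.3, -3.1]
grip_width: 0.0195
grasp_force: 62.0
clock: 12.85
eef_pos: [0.5441, 0.1606, 0.2038]
tool_rot: [-0.154, 0.988, 0.0, 0.0]
ft_force: [0.8, 0.0, -3.1]
grip_width: 0.0193
grasp_force: 61.9
t 12.85 p [0.5441 0.1606 0.2038] 
 [[-0.9527 -0.3039  0.0001]
 [-0.3039  0.9527  0.0001]
 [-0.0001  0.0001 -1.    ]] F [ 0.7786  0.0168 -3.0712] M [ 0.0392 -0.0225  0.0181] w 0.019251393448641227 61.94849967956543 q [ 0.287   0.398   0.0959  1.2686  0.0001 -0.0218]
```

```bash
python3 -m creep '0 0 0 0.01 0;0 0 0 0.02 0;0 0 0 0.03 0;0 0 0 0.03 0'
python3 -m creep '0 0 0 0.01 0;0 0 0 0.02 0;0 0 0 0.03 0;0 0 0 0.03 0'
python3 -c "
from h import *
st()"
```

```text
clock: 13.35
eef_pos: [0.5441, 0.1606, 0.1992]
tool_rot: [-0.154, 0.988, 0.0, 0.0]
ft_force: [1.3, 0.5, -3.4]
grip_width: 0.0194
grasp_force: 61.9
clock: 13.85
eef_pos: [0.5441, 0.1606, 0.1947]
tool_rot: [-0.154, 0.988, 0.0, 0.0]
ft_force: [0.5, 0.9, -4.1]
grip_width: 0.0192
grasp_force: 61.9
t 13.85 p [0.5441 0.1606 0.1947] 
 [[-0.9527 -0.3039  0.0001]
 [-0.3039  0.9527  0.0001]
 [-0.0001  0.     -1.    ]] F [ 0.4772  0.9254 -4.1182] M [ 0.1848 -0.3002  0.0063] w 0.0191630813257986 61.894744634628296 q [ 0.287   0.4033  0.0798  1.2472  0.0001 -0.0218]
```

The splines have meshed with no resistance: the hub is 15 mm above the seat. I'll go on to the ring and the stop.

```bash
python3 -m creep '0 0 0 0.02 0;0 0 0 0.04 0;0 0 0 0.06 0;0 0 0 0.06 0'
python3 -m creep '0 0 0 0.01 0;0 0 0 0.02 0;0 0 0 0.03 0;0 0 0 0.03 0'
python3 -m creep '0 0 0 0.005 0;0 0 0 0.01 0;0 0 0 0.015 0;0 0 0 0.015 0'
python3 -c "
from h import *
st()"
```

```text
clock: 14.35
eef_pos: [0.544, 0.1606, 0.1857]
tool_rot: [-0.154, 0.988, 0.0, 0.0]
ft_force: [2.0, 0.9, -3.9]
grip_width: 0.0193
grasp_force: 62.0
clock: 14.85
eef_pos: [0.5441, 0.1606, 0.1823]
tool_rot: [-0.154, 0.988, 0.0, 0.001]
ft_force: [-2.6, 0.7, 5.6]
grip_width: 0.0194
grasp_force: 63.3
clock: 15.35
eef_pos: [0.5441, 0.1606, 0.1805]
tool_rot: [-0.154, 0.988, 0.0, 0.001]
ft_force: [-1.9, -1.0, 7.8]
grip_width: 0.0194
grasp_force: 63.6
t 15.35 p [0.5441 0.1606 0.1805] 
 [[-0.9527 -0.3039  0.0015]
 [-0.3039  0.9527  0.0005]
 [-0.0016 -0.     -1.    ]] F [-1.8703 -0.9595  7.7551] M [-0.0389  0.498   0.0673] w 0.019382646258402903 63.57425093650818 q [ 0.287   0.4114  0.054   1.2118  0.     -0.0218]
```

```bash
python3 -m creep '0 0 0 0.005 0;0 0 0 0.01 0;0 0 0 0.01 0'
python3 -m creep '0 0 0 0.005 0;0 0 0 0.01 0;0 0 0 0.01 0'
python3 -c "
from h import *
st()"
```

```text
clock: 15.72
eef_pos: [0.5442, 0.1606, 0.1795]
tool_rot: [-0.154, 0.988, 0.0, 0.001]
ft_force: [-4.0, -1.1, 10.2]
grip_width: 0.0192
grasp_force: 63.9
clock: 16.1
eef_pos: [0.5442, 0.1606, 0.1794]
tool_rot: [-0.154, 0.988, 0.0, 0.002]
ft_force: [-5.3, -1.3, 15.6]
grip_width: 0.0193
grasp_force: 64.9
t 16.1 p [0.5442 0.1606 0.1794] 
 [[-0.9527 -0.3039  0.0031]
 [-0.3039  0.9527  0.0009]
 [-0.0032 -0.0001 -1.    ]] F [-5.3304 -1.2843 15.5707] M [-0.2931  1.3315 -0.0188] w 0.01926068882903978 64.87919569015503 q [ 0.287   0.4111  0.0506  1.2071  0.     -0.0218]
```

```bash
python3 -m creep '0 0.005 0.001 0 0;0 0.005 0.001 0.005 0;0 0.005 0.001 0.01 0;0 0.005 0.001 0.01 0'
python3 -c "
from h import *
st()"
```

```text
clock: 16.6
eef_pos: [0.544, 0.1606, 0.1794]
tool_rot: [-0.154, 0.988, 0.0, 0.003]
ft_force: [-6.4, -0.9, 21.2]
grip_width: 0.0196
grasp_force: 65.8
t 16.6 p [0.544  0.1606 0.1794] 
 [[-0.9527 -0.3038  0.0053]
 [-0.3038  0.9527  0.0014]
 [-0.0055 -0.0003 -1.    ]] F [-6.3907 -0.917  21.2309] M [-0.38    1.5206 -0.031 ] w 0.019617448930244988 65.76255083084106 q [ 0.2871  0.4091  0.0474  1.2036 -0.0002 -0.0215]
```

```bash
python3 -m creep '0 0.006 0.001 0 0;0 0.006 0.001 0.002 0;0 0.006 0.001 0.002 0;0 0.006 0.001 0.002 0'
python3 - <<'E'
from m import *
st()
t=snap("top","pics/top4.png");s=snap("side","pics/side4.png")
a=cv2.resize(t[215:275,200:280],(400,300),interpolation=2);b=cv2.resize(s[170:260,210:330],(400,300),interpolation=2)
cv2.imwrite("pics/c4.png",np.hstack([a,b])[:,:,::-1])
for c in("top","side"):
    for n in("turret_grip","turret","turret_bore"): print(c,n,[(round(d["conf"],2),np.array(d["at"])) for d in spot_point(n,c)[:1]])
E
```

```text
clock: 17.1
eef_pos: [0.5438, 0.1606, 0.1793]
tool_rot: [-0.154, 0.988, 0.0, 0.004]
ft_force: [-4.7, -1.4, 21.2]
grip_width: 0.0195
grasp_force: 65.6
t 17.1 p [0.5438 0.1606 0.1793] 
 [[-0.9527 -0.3038  0.0069]
 [-0.3038  0.9527  0.0017]
 [-0.0071 -0.0005 -1.    ]] F [-4.6851 -1.3727 21.1741] M [-0.3464  1.2504  0.0093] w 0.019516813949319426 65.62528610229492 q [ 0.2873  0.4075  0.0449  1.201  -0.0004 -0.0214]
top turret_grip []
top turret []
top turret_bore [(0.81, array([0.5427, 0.1611, 0.0845]))]
side turret_grip [(0.93, array([0.546 , 0.1595, 0.1772]))]
side turret [(0.57, array([0.5407, 0.1606, 0.0797]))]
side turret_bore [(0.61, array([0.5446, 0.1569, 0.0801]))]
```

View pics/c4.png

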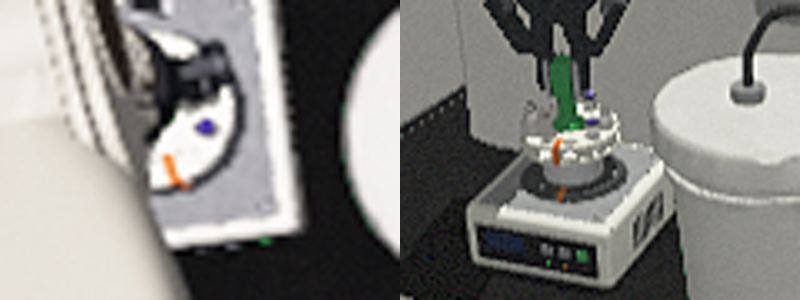

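The marks line up (turret mark (172,168) in the left crop, directly over the spindle mark in both views) and the turret is at its stop. I'll check that the press holds steady, then hand in.

```bash
python3 -m creep '0 0 0 0.002 0;0 0 0 0.002 0;0 0 0 0.002 0;0 0 0 0.002 0;0 0 0 0.002 0;0 0 0 0.002 0;0 0 0 0.002 0;0 0 0 0.002 0'
python3 -c "
from h import *
o=st()
if 15<o['ft_force'][2]<35 and o['eef_pos'][2]<.18: print(ticket.job_done())"
```

```text
clock: 18.5
eef_pos: [0.5438, 0.1606, 0.1793]
tool_rot: [-0.154, 0.988, 0.0, 0.004]
ft_force: [-5.7, -2.2, 22.9]
grip_width: 0.0192
grasp_force: 65.7
t 18.5 p [0.5438 0.1606 0.1793] 
 [[-0.9527 -0.3037  0.0072]
 [-0.3037  0.9528  0.0017]
 [-0.0073 -0.0006 -1.    ]] F [-5.7213 -2.1828 22.8678] M [-0.4102  1.3196 -0.0387] w 0.01919411218833953 65.73738098144531 q [ 0.2873  0.4074  0.0446  1.2007 -0.0004 -0.0213]
the job is handed in; nothing more can be done
None
```

The turret is on the spindle with its orange mark over the spindle's, pressed home on its stop at about 23 N and still gripped; I handed the job in at 18.5 s of the 48 s allowed, with no verdict shown.

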